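# Set the spring preload on a sample clamp

### The arm

A 7-joint arm with a two-finger parallel gripper is mounted at the origin on the work surface. World frame = base frame: x ahead of the robot, y to its left, z up, the work surface at z = 0. Lengths are in m, angles in rad, forces in N, time in s.
With the tool pointing down it reaches from about 0.4 to 0.85 m from the base axis. Payload 10.4 kg.
Tool frame: the origin (TCP) lies at the very end of the fingers, on their centre line; the grasp point (between the pads) lies 19 mm behind it; z points along the fingers, y is the direction in which the jaws open and shut (so a half turn about z gives the same grasp; the last joint's range is limited). The gripper opens to 87 mm and grips with 3 to 60 N. Pads are 19 mm wide; open, the fingers measure 117 mm over their backs; the gripper's body (75 mm by 190 mm) begins 51 mm behind the grasp point.
Start: joints at [1.249, 0.332, -0.065, 1.46, 0.022, 1.35, -0.088], TCP at [0.184, -0.597, 0.223] pointing down, gripper open.
Joint ranges: [-2.6, 2.6], [-0.5, 2.12], [-1.47, 1.34], [0.16, 2.42], [-1.27, 4.41], [0.06, 2.06], [-2.6, 2.6]. Speed limits (rad/s): [2.22, 2.22, 2.79, 2.79, 3.14, 3.14, 3.14].

### API

Orientations are given as a unit quaternion [x, y, z, w].
In Python, from bench import read_state, camera, close_job, recognise, masks_of gives the robot as it stands.
- The arm moves only by the tool play_rows, never from a script. Its argument "moves" is a list of rows, each a list of 3 entries, a list of its own where there are three numbers: the shift along the tool's x, y, z in cm, then the turn, a rotation vector about the tool's x, y, z in rad, then the finger opening in cm, from 0 to 8.7. In form: [[[dx, dy, dz], [ax, ay, az], jaw], ...]. A call has 1 to 8 rows; each row is the pose to reach, as a shift and turn from the pose commanded when the call began, along the tool's axes at that moment; what a row does not reach only later rows make up. A row lasts 1/8 s, in which the tool goes at most 62.5 mm and 10.7 degrees, less where a joint would pass 70% of its speed; a pose out of reach is approached as far as the arm can. A call with a gripper value outside its range is refused whole. The fingers move at their own pace and stop on an object; "grip_force" is the grip in N (left out, the last holds). Time passes only in rows, so rows that repeat a pose let the fingers close. It gives the time, the measured TCP pose, the force and the opening at its end, in the units of the state.
- read_state(): the state, without advancing time (a new reading comes with each control period).
- camera(name): name is "scene" or "top" or "wrist"; returns a dict with "frame" (480x640x3 uint8, red, green, blue), "intrinsics" (3x3 intrinsics, pixels), "camera_from_world" (4x4, takes a point from world to camera coordinates). Camera axes: x right, y down, z forward; pixel columns grow to the right and rows downward; lengths in m; the calibration is good to about 2 mm. The wrist camera is an equidistant fisheye: a pixel r from the principal point sees the ray r / f radians off the axis. A picture is of the moment at which its call begins. There is no depth.
- close_job(): hands the job in, once; it reports no verdict.
Trained networks look in a picture, given as the dict that the camera call returned (one of the last four; its "shot" number tells which), for a name from the list of things; names that differ only in an ending like _2 or _b are one class to them, and where a whole thing is asked for, a point or a joint stands for the part that bears it (a point fixed in the world has none). Each returns a list of dicts, best first, with "conf" (0 to 1); they miss things now and then, are a little off and sometimes report something else, mostly with a low value. They report only what shows in the picture. A call takes as long as a camera call. They do not tell look-alikes from the thing itself.
- recognise(picture, query): "at" ([column, row] in pixels, amid what is visible of it).
- masks_of(picture, query): "region" (480x640 bool, what is visible of it) and "at" ([column, row] in pixels, amid what is visible of it).
The state is a dict: "time": time; "joint_positions": joint angles; "joint_vel": joint speeds; "joint_torque": joint torques, N m; "ee_pos": TCP position; "eef_rot": TCP orientation; "ft_force": force on the tool from outside, world axes, zero at the start; "torque": the same for the moment, N m; "width": finger opening in m.
Only numpy, scipy, OpenCV 4.12 (cv2) and the standard library are available. Lean on these libraries where they do the work, as an engineer would, in place of code of your own. Each camera call takes 0.05 s, during which the arm holds its last target.

### The job

Slide the sample carrier fully home against the end stop of its bed. Then turn the square-headed clamp screw down until its spring plunger bottoms solidly on the white sample pad, with no more than hand-tight force (between 20 and 50 newtons on the pad), and back it off a quarter of a turn so that the spring holds the sample lightly. Let go, with the carrier still home and the bottle, beaker and jar undisturbed.

Things in the scene. Friction and masses are not known exactly. Their poses are not given: they have to be found in the camera images.
- stand: White sample-clamp stand fixed to the bench: base 250 x 120 x 12 mm, column at the far end (x 93 to 119 mm), beam 44 mm wide over the bed (x 34 to 119 mm, z 75 to 93 mm). Origin: centre of the underside; x from the open end to the column, z up. Screw axis upright at x = 60, y = 0. Under the beam the screw carries a spring plunger with a round black tip, 18 mm across.
- bed: Aluminium bed fixed on the stand, axes along the stand's, 210 x 84 mm (x -117 to 93 mm), 20 mm thick; origin on its underside, 4 mm above the bench, at the stand's origin in x, y. The carrier slides on its top along x between two dark rails (56 mm apart, 10 mm high) to a dark end stop with its face at x = 88.5 mm.
- carrier: Loose steel carrier, about 0.25 kg, slab 130 x 50 x 12 mm; origin: centre of its underside, x towards the end stop. Teal grip post 14 x 14 mm at x = -55, z 12 to 62 mm. White pad 36 x 36 x 6 mm at x = 36.5. Home when its far end (x = 65) meets the end stop, its origin at x = 23.5 mm of the bed; the pad is then under the plunger, pad top 42 mm above the bench.
- knob (a joint): Clamp screw angle, rad, 0 at the start, grows clockwise from above, lowering knob and plunger 16 mm a turn; range -1 to 6. How far the plunger sticks out was set by hand: it touches the pad at 0.5 to 2.2 and bottoms 2.4 later, unknown, to be felt. Spring 2.5 N/mm over 6 mm, then solid, about 15 N per 0.1 rad. Drag 0.045 N m; each 10 N on the pad adds 0.025 N m. Holds up to 17 N when let go.
- knob_grip (a point): Point on the screw axis at the height to grip, 14 mm above the underside of the orange square knob, 26 x 26 mm, 24 mm high, above the beam, flat sides to grip from above. Sides parallel to the stand's x and y at joint 0 and at every quarter turn. 132 mm above the bench at joint 0. The small black mark on top points to the open end at 0.
- reagent: Bystander: brown glass bottle, 60 mm across, 130 mm high; origin at the centre of its underside.
- beaker: Bystander: glass beaker, 60 mm across, 75 mm high; origin at the centre of its underside.
- jar: Bystander: clear jar with white cap, 50 mm across, 60 mm high; origin at the centre of its underside.
There are look-alikes about, which are no part of the job. Of the things that look like the bed, the middle-sized one is meant.

How it is judged:
By the outcome, as a careful person would: the job done as asked, in the order asked, and still so for the second after the job is handed in, with the robot touching nothing.
It also fails if it takes over 72 s, if anything falls off the work surface, if the arm or the gripper's body presses on something with over 40 N, if the wrist force passes 120 N, or if a joint passes its speed limit or range.

## Working session

There is one attempt and no reset: what is moved stays moved. The work goes in short steps, Python scripts to look and compute and a tool call to move; the robot and the scene stay as the last step left them, time stands still between calls to the robot, and variables do not carry over. Pictures are saved under pics/ and viewed, and the job is handed in when it is done.

Besides the shell and the picture viewer there is one more tool, called after "Request:" in YAML: its name, and indented under it one key for each argument. play_rows: Moves the arm, as the interface text tells. Its arguments: {"type":"object","properties":{"moves":{"type":"array","items":{"type":"array"}},"grip_force":{"type":"number"}},"required":["moves"]}

```bash
mkdir -p pics; ls
cat > h.py <<'E'
import numpy as np, cv2
from bench import *
def save(c,n,crop=None,scale=1):
    f=c["frame"]
    if crop: f=f[crop[1]:crop[3],crop[0]:crop[2]]
    f=cv2.resize(f,None,fx=scale,fy=scale,interpolation=cv2.INTER_CUBIC)
    cv2.imwrite("pics/"+n+".png",f[:,:,::-1])
def ray(c,px):
    K=np.array(c["intrinsics"]);T=np.array(c["camera_from_world"])
    v=np.linalg.inv(K)@[px[0],px[1],1]
    R=T[:3,:3];return -R.T@T[:3,3], R.T@v/np.linalg.norm(v)
def atz(c,px,z):
    o,d=ray(c,px);return o+d*(z-o[2])/d[2]
def proj(c,p):
    T=np.array(c["camera_from_world"]);K=np.array(c["intrinsics"])
    q=T[:3,:3]@np.array(p)+T[:3,3];q=K@q;return q[:2]/q[2]
E
python3 - <<'E'
from h import *
np.set_printoptions(precision=3,suppress=True)
print(read_state())
for n in ["scene","top","wrist"]:
    c=camera(n);save(c,n+"0")
    print(n,c["intrinsics"],c["camera_from_world"])
    for q in ["stand","bed","carrier","knob","reagent","beaker","jar"]:
        print(q,[(np.round(r["at"]),round(r["conf"],2)) for r in recognise(c,q)])
E
```

```text
pics
{'time': 0.0, 'joint_positions': array([ 1.249,  0.333, -0.065,  1.461,  0.022,  1.35 , -0.089]), 'joint_vel': array([ 0.   ,  0.001, -0.   ,  0.001, -0.001,  0.001, -0.   ]), 'joint_torque': array([  0.   , -62.326,   0.025, -38.991,  -0.061,   0.04 ,   0.   ]), 'ee_pos': array([ 0.184, -0.597,  0.222]), 'eef_rot': array([ 0.989,  0.149, -0.   , -0.001]), 'ft_force': array([-0.756,  0.059,  0.034]), 'torque': array([-0.041, -0.003, -0.02 ]), 'width': 0.08693324155273699}
scene [[541.913   0.    319.447]
 [  0.    541.913 240.035]
 [  0.      0.      1.   ]] [[ 0.518  0.855  0.01  -0.398]
 [ 0.745 -0.445 -0.497 -0.406]
 [-0.421  0.265 -0.868  1.424]
 [ 0.     0.     0.     1.   ]]
stand [(array([293., 254.]), 0.6)]
bed [(array([268., 229.]), 0.79), (array([356., 149.]), 0.76), (array([340., 347.]), 0.71), (array([195., 261.]), 0.68), (array([274., 212.]), 0.54)]
carrier [(array([278., 213.]), 0.56)]
knob [(array([296., 229.]), 0.79)]
reagent [(array([194., 261.]), 0.93)]
beaker [(array([379., 228.]), 0.57), (array([240., 300.]), 0.52)]
jar [(array([239., 300.]), 0.88)]
top [[474
[... 171 characters left out ...]
[ 0.     0.     0.     1.   ]]
stand [(array([330., 262.]), 0.91)]
bed [(array([336., 160.]), 0.77), (array([305., 300.]), 0.73), (array([184., 360.]), 0.59)]
carrier [(array([320., 310.]), 0.8), (array([307., 299.]), 0.49), (array([326., 256.]), 0.49)]
knob [(array([329., 254.]), 0.7), (array([321., 309.]), 0.39)]
reagent [(array([421., 301.]), 0.95)]
beaker [(array([236., 232.]), 0.9)]
jar [(array([403., 244.]), 0.63)]
wrist [[371.648   0.    318.532]
 [  0.    371.648 236.78 ]
 [  0.      0.      1.   ]] [[ 0.294 -0.956  0.001 -0.627]
 [-0.925 -0.285  0.252 -0.03 ]
 [-0.241 -0.075 -0.968  0.389]
 [ 0.     0.     0.     1.   ]]
stand []
bed []
carrier []
knob []
reagent []
beaker []
jar []
```

View pics/scene0.png

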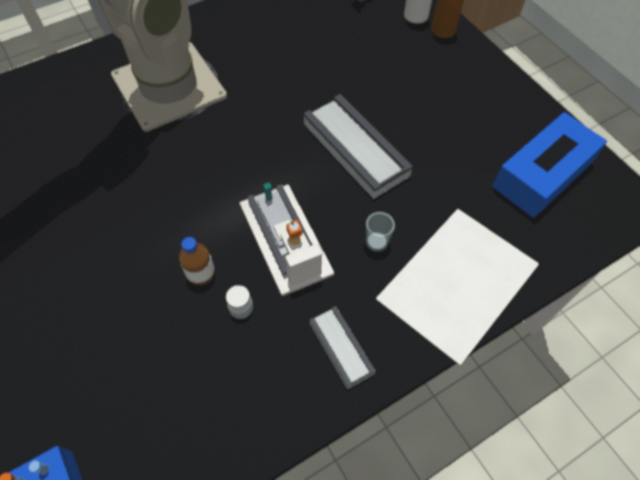

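View pics/top0.png

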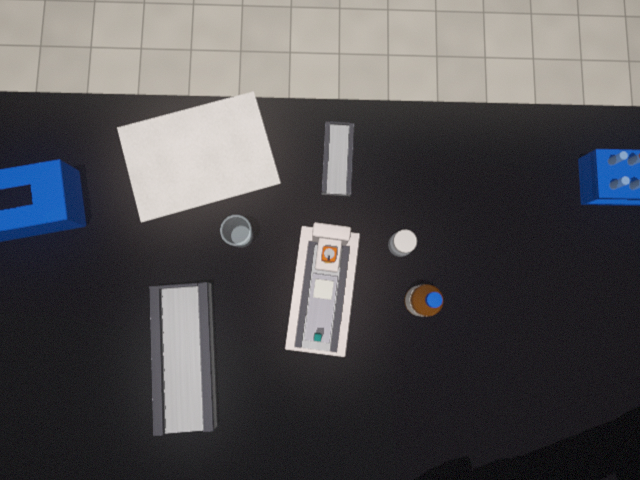

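View pics/wrist0.png

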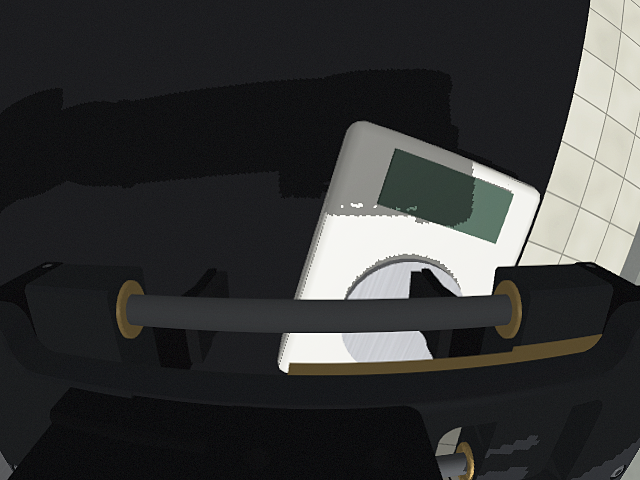

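Bed candidates in the top view are the large one at (184,360), the small one at (338,158), and the middle-sized one on the white stand at (325,295). That last one carries the orange knob at (329,254) and the teal post at (318,336), so I choose it. The bystanders are the bottle at (424,300), the jar at (403,243) and the beaker at (236,232). Next is a close crop to check this and to measure.

Run:
```python
from h import *
np.set_printoptions(precision=4,suppress=True)
c=camera("top");save(c,"topcrop",(270,210,450,370),4)
s=camera("scene");save(s,"scenecrop",(180,170,400,310),3.6)
f=c["frame"].astype(int)
for q in ["stand","bed","carrier","knob"]:
    for r in masks_of(c,q)[:2]:
        m=r["region"].astype(np.uint8);print(q,round(r["conf"],2),m.sum(),cv2.minAreaRect(cv2.findNonZero(m)),r["at"])
for q in ["knob","carrier"]:
    for r in masks_of(s,q)[:2]:
        m=r["region"].astype(np.uint8);print("S",q,round(r["conf"],2),m.sum(),r["at"])
```

```text
stand 0.78 4000 ((322.812255859375, 289.14764404296875), (61.98723220825195, 130.26443481445312), 7.561427593231201) [325.6, 264.7]
bed 0.77 2087 ((337.627685546875, 158.7015380859375), (29.731931686401367, 72.77666473388672), 3.1798300743103027) [335.8, 160.9]
bed 0.75 9266 ((181.7854461669922, 359.24346923828125), (149.69168090820312, 63.82440185546875), 87.66268920898438) [183.7, 358.7]
carrier 0.75 1697 ((319.96087646484375, 308.4669494628906), (26.314420700073242, 67.8156967163086), 6.519801616668701) [318.8, 311.9]
knob 0.49 213 ((328.4085388183594, 254.82318115234375), (14.687394142150879, 14.797826766967773), 6.340191841125488) [328.4, 253.7]
S knob 0.58 169 [293.9, 229.1]
S carrier 0.62 1011 [274.0, 213.4]
S carrier 0.47 1231 [191.5, 261.3]
```

View pics/topcrop.png

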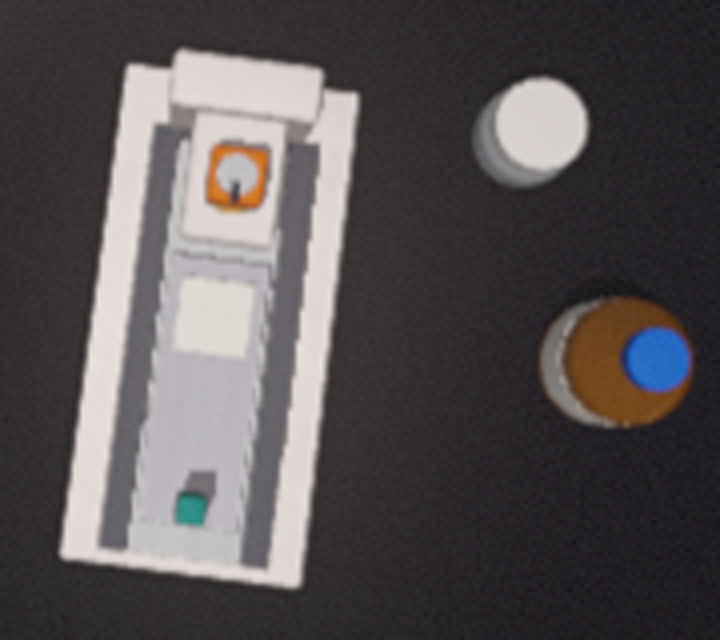

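View pics/scenecrop.png

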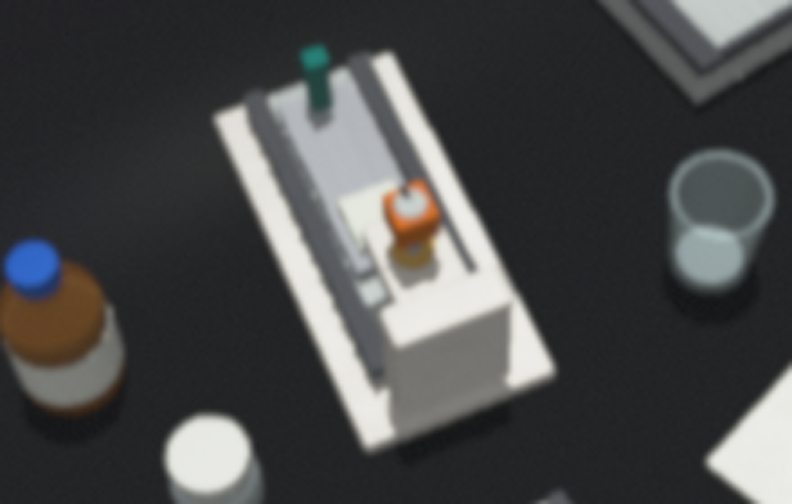

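The crop shows the stand with the knob at its far end. The pad lies short of the beam, so the carrier is not home. The post is at the open end.

Run:
```python
from h import *
from scipy.optimize import least_squares
np.set_printoptions(precision=4,suppress=True)
c=camera("top");s=camera("scene")
f=lambda u,v:np.array([270+(u+.5)/4-.5,210+(v+.5)/4-.5])
g=lambda u,v:np.array([180+(u+.5)/3.6-.5,170+(v+.5)/3.6-.5])
obs=[(c,f(128,65),(.125,.06,.012)),(c,f(357,93),(.125,-.06,.012)),(c,f(62,557),(-.125,.06,.012)),(c,f(300,587),(-.125,-.06,.012)),
(s,g(215,117),(-.125,-.06,.012)),(s,g(390,53),(-.125,.06,.012)),(s,g(555,375),(.125,.06,.012)),(s,g(370,450),(.125,-.06,.012))]
def W(p,l):
    ca,sa=np.cos(p[2]),np.sin(p[2]);return np.array([p[0]+ca*l[0]-sa*l[1],p[1]+sa*l[0]+ca*l[1],l[2]])
for sel in (obs[:4],obs[4:],obs):
    r=least_squares(lambda p:np.concatenate([proj(k,W(p,l))-px for k,px,l in sel]),[.6,0,0],loss='soft_l1')
    print(r.x,np.abs(r.fun).max())
p=r.x
def tri(a,b):
    (o1,d1),(o2,d2)=a,b
    A=np.array([d1,-d2]).T;t=np.linalg.lstsq(A,o2-o1,rcond=None)[0];P=o1+d1*t[0];Q=o2+d2*t[1];return (P+Q)/2,np.linalg.norm(P-Q)
print("knob top",tri(ray(c,f(238,177)),ray(s,g(412,203))),"pred",W(p,(.06,0,.142)))
print("post top",tri(ray(c,f(191,510)),ray(s,g(315,54))))
print("pred knob px top",proj(c,W(p,(.06,0,.142))),f(238,177), proj(s,W(p,(.06,0,.142))),g(412,203))
for n,u,z in(("pad",f(213,318),.042),("post",f(191,510),.08)):
    w=atz(c,u,z);d=w[:2]-p[:2];ca,sa=np.cos(p[2]),np.sin(p[2]);print(n,w,"local",ca*d[0]+sa*d[1],-sa*d[0]+ca*d[1])
print("bottle,jar,beaker",[atz(c,q,z)for q,z in(((433,299),.13),((404,241),.06),((236,231),.075))])
```

```text
[ 0.5616  0.0365 -0.1115] 0.3657370237485793
[ 0.5639  0.0362 -0.1166] 0.750586289588739
[ 0.5624  0.0364 -0.1134] 1.3753851286191434
knob top (array([0.6207, 0.0299, 0.1415]), np.float64(0.0015053753912969395)) pred [0.622  0.0297 0.142 ]
post top (array([0.4724, 0.0473, 0.0884]), np.float64(0.0003436370593188559))
pred knob px top [328.9287 252.8753] [329.125 253.875] [293.9122 226.5131] [294.0833 226.0278]
pad [0.5621 0.0369 0.042 ] local -0.00041295054422597563 0.00045403500998375936
post [0.4719 0.047  0.08  ] local -0.09116468196574665 0.0002457113009843165
bottle,jar,beaker [array([ 0.5438, -0.1568,  0.13  ]), array([ 0.6572, -0.1199,  0.06  ]), array([0.6691, 0.2051, 0.075 ])]
```

```bash
cat >> h.py <<'E'
from scipy.spatial.transform import Rotation as Ro
P=np.array([.5622,.0364,-.113])
def W(l,p=P):
    ca,sa=np.cos(p[2]),np.sin(p[2]);return np.array([p[0]+ca*l[0]-sa*l[1],p[1]+sa*l[0]+ca*l[1],l[2]])
def goto(pos,yaw,cmd=None):
    s=read_state();R=Ro.from_quat(s["eef_rot"]);p=np.array(s["ee_pos"])
    T=Ro.from_euler('z',yaw)*Ro.from_euler('x',np.pi)
    print("shift cm",np.round(R.inv().apply(np.array(pos)-p)*100,2),"rotvec",np.round((R.inv()*T).as_rotvec(),3))
def st():
    s=read_state();R=Ro.from_quat(s["eef_rot"]).as_matrix()
    d=s["ee_pos"]-np.array([P[0],P[1],0]);ca,sa=np.cos(P[2]),np.sin(P[2])
    print("t",round(s["time"],2),"pos",np.round(s["ee_pos"],4),"local",np.round([ca*d[0]+sa*d[1],-sa*d[0]+ca*d[1]],4),"yaw-P",round(float(np.arctan2(R[1,0],R[0,0])-P[2]),4),"tz",np.round(R[:,2],3),"q",np.round(s["joint_positions"],2),"F",np.round(s["ft_force"],2),"T",np.round(s["torque"],3),"w",round(s["width"],4))
E
python3 - <<'E'
from h import *
st()
goto((.45,-.3,.22),.1); goto(W((-.128,0,.15)),-.113)
E
```

```text
t 1.7 pos [ 0.184  -0.5973  0.2226] local [-0.3043 -0.6723] yaw-P 0.4118 tz [ 0. -0. -1.] q [ 1.25  0.33 -0.06  1.46  0.02  1.35 -0.09] F [ 0.11 -0.68 -0.4 ] T [0.024 0.017 0.037] w 0.087
shift cm [ 34.17 -20.59   0.26] rotvec [ 0.    -0.     0.199]
shift cm [ 43.07 -54.56   7.25] rotvec [ 0.    -0.     0.412]
```

Request:
play_rows:
  moves:
    - [[5.7, -3.4, 0], [0, 0, 0.03], 3]
    - [[11.4, -6.8, 0], [0, 0, 0.06], 0]
    - [[17, -10.2, 0], [0, 0, 0.1], 0]
    - [[22.7, -13.7, 0], [0, 0, 0.13], 0]
    - [[28.4, -17.1, 0], [0, 0, 0.16], 0]
    - [[34.2, -20.6, 0], [0, 0, 0.2], 0]
    - [[36, -26, 0], [0, 0, 0.24], 0]
    - [[37.5, -32, 0], [0, 0, 0.28], 0]

```text
time: 2.7
ee_pos: [0.449, -0.1921, 0.2225]
eef_rot: [1.0, 0.009, 0.0, -0.0]
ft_force: [1.3, 0.4, -0.1]
width: 0.0151
```

```bash
python3 -c "
from h import *
st();goto(W((-.128,0,.15)),-.113)"
```

```text
t 2.7 pos [ 0.449  -0.1921  0.2225] local [-0.0867 -0.2398] yaw-P 0.1317 tz [ 0.001  0.    -1.   ] q [ 0.7   0.05 -0.4   1.79  0.02  1.3  -1.26] F [ 1.26  0.41 -0.13] T [ 0.007 -0.047 -0.018] w 0.0151
shift cm [ -0.95 -24.31   7.26] rotvec [-0.    -0.001  0.132]
```

Request:
play_rows:
  moves:
    - [[-0.2, -6, 0], [0, 0, 0.03], 0]
    - [[-0.4, -12, 1], [0, 0, 0.07], 0]
    - [[-0.7, -18, 3], [0, 0, 0.1], 0]
    - [[-0.95, -24.3, 5], [0, 0, 0.13], 0]
    - [[-0.95, -24.3, 7.2], [0, 0, 0.13], 0]
    - [[-0.95, -24.3, 7.2], [0, 0, 0.13], 0]

```text
time: 3.45
ee_pos: [0.4331, 0.0486, 0.1496]
eef_rot: [0.998, -0.055, -0.001, 0.0]
ft_force: [-0.4, 0.0, 0.3]
width: 0.0003
```

```bash
python3 -c "
from h import *
st();goto(W((-.128,0,.055)),-.113)
c=camera('wrist');save(c,'w1')
c=camera('top');save(c,'t1',(240,200,440,370),3.5)"
```

```text
t 3.45 pos [0.4331 0.0486 0.1496] local [-0.1297 -0.0024] yaw-P 0.0034 tz [-0.002 -0.    -1.   ] q [ 0.45  0.01 -0.66  2.    0.01  1.14 -1.89] F [-0.36  0.04  0.3 ] T [ 0.001 -0.01   0.042] w 0.0003
shift cm [ 0.19 -0.25  9.46] rotvec [0.    0.002 0.003]
```

View pics/w1.png

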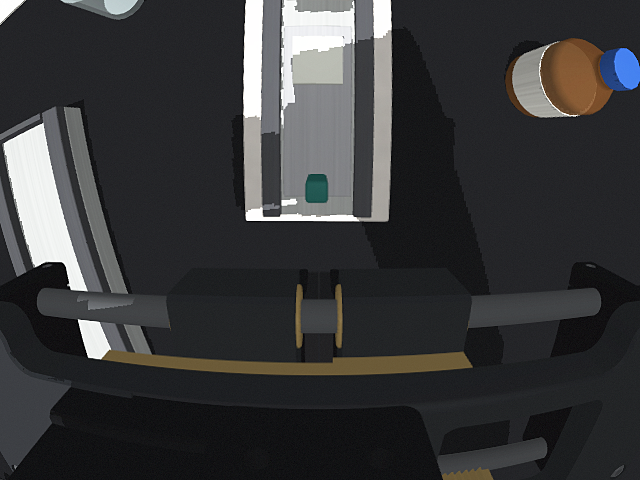

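View pics/t1.png

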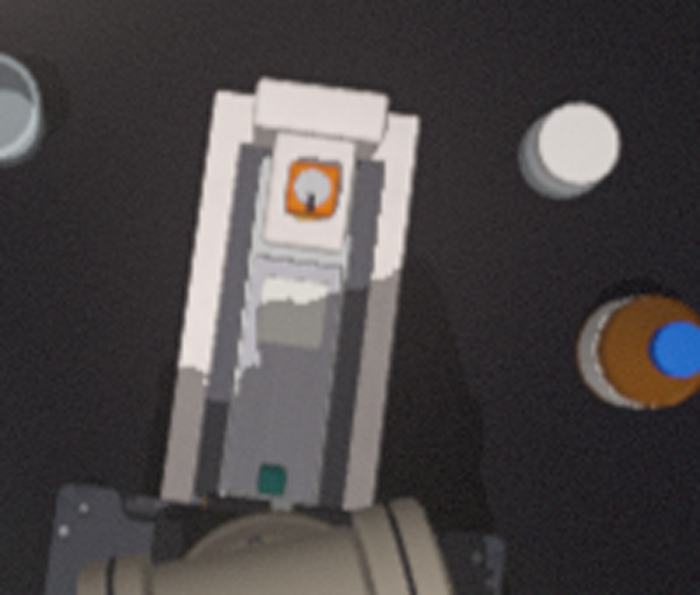

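The wrist view shows the post at (317,188), in line with the closed fingers at (320,320), and the channel ahead is clear. Now I descend behind the post and push.

Request:
play_rows:
  moves:
    - [[0.1, -0.2, 4], [0, 0, 0.003], 0]
    - [[0.1, -0.2, 8], [0, 0, 0.003], 0]
    - [[0.1, -0.2, 9.6], [0, 0, 0.003], 0]
    - [[0.1, -0.2, 9.6], [0, 0, 0.003], 0]
    - [[1.6, -0.2, 9.6], [0, 0, 0.003], 0]
    - [[2.6, -0.2, 9.6], [0, 0, 0.003], 0]
    - [[3.6, -0.2, 9.6], [0, 0, 0.003], 0]

```text
time: 4.42
ee_pos: [0.4709, 0.0463, 0.0551]
eef_rot: [0.998, -0.057, -0.0, 0.0]
ft_force: [-5.1, -0.6, 3.4]
width: 0.0008
```

```bash
python3 -c "
from h import *
st();goto(W((-.048,0,.053)),-.113)
c=camera('wrist');save(c,'w2')"
```

```text
t 4.42 pos [0.4709 0.0463 0.0551] local [-0.0918 -0.0005] yaw-P -0.0013 tz [-0. -0. -1.] q [ 0.4   0.24 -0.65  2.01  0.17  0.95 -2.02] F [-5.13 -0.64  3.44] T [ 0.192  1.036 -0.004] w 0.0008
shift cm [ 4.38 -0.06  0.21] rotvec [ 0.     0.    -0.001]
```

View pics/w2.png

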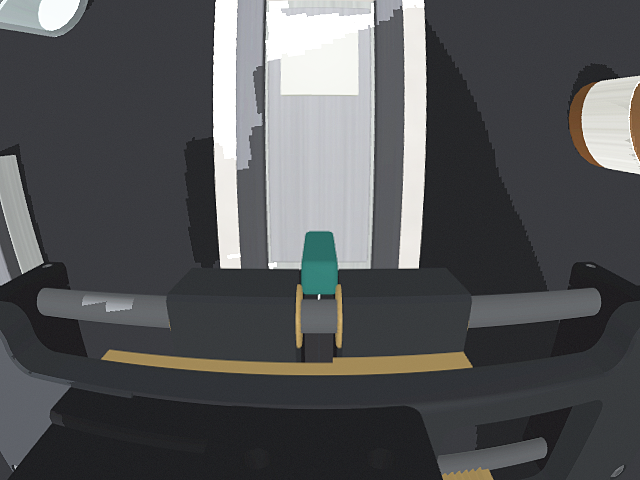

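Request:
play_rows:
  moves:
    - [[0.9, 0, 0], [0, 0, 0], 0]
    - [[1.8, 0, 0], [0, 0, 0], 0]
    - [[2.7, 0, 0], [0, 0, 0], 0]
    - [[3.5, 0, 0], [0, 0, 0], 0]
    - [[3.5, 0, 0], [0, 0, 0], 0]

```text
time: 5.1
ee_pos: [0.506, 0.0422, 0.0546]
eef_rot: [0.998, -0.057, 0.001, -0.0]
ft_force: [-0.2, 0.2, 0.0]
width: 0.0006
```

```bash
python3 -c "
from h import *
st()"
```

```text
t 5.1 pos [0.506  0.0422 0.0546] local [-0.0565 -0.0006] yaw-P -0.0015 tz [ 0.001  0.    -1.   ] q [ 0.38  0.31 -0.63  1.92  0.22  0.97 -2.03] F [-0.25  0.19  0.  ] T [ 0.04  -0.039  0.081] w 0.0006
```

Request:
play_rows:
  moves:
    - [[0.3, 0, 0], [0, 0, 0], 0]
    - [[0.5, 0, 0], [0, 0, 0], 0]
    - [[0.6, 0, 0], [0, 0, 0], 0]

```text
time: 5.48
ee_pos: [0.5108, 0.0416, 0.0545]
eef_rot: [0.998, -0.057, -0.0, 0.0]
ft_force: [-4.0, -0.6, 2.4]
width: 0.0004
```

```bash
python3 -c "
from h import *
st()"
```

```text
t 5.47 pos [0.5108 0.0416 0.0545] local [-0.0517 -0.0006] yaw-P -0.0012 tz [-0. -0. -1.] q [ 0.38  0.32 -0.62  1.91  0.22  0.98 -2.03] F [-4.04 -0.64  2.43] T [ 0.106  0.843 -0.016] w 0.0004
```

Request:
play_rows:
  moves:
    - [[0.1, 0, 0], [0, 0, 0], 0]
    - [[0.2, 0, 0], [0, 0, 0], 0]
    - [[0.3, 0, 0], [0, 0, 0], 0]

```text
time: 5.85
ee_pos: [0.5119, 0.0415, 0.0544]
eef_rot: [0.998, -0.057, -0.002, 0.0]
ft_force: [-17.7, 0.6, 15.8]
width: -0.0001
```

Request:
play_rows:
  moves:
    - [[0.1, 0, 0], [0, 0, 0], 0]
    - [[0.2, 0, 0], [0, 0, 0], 0]

```text
time: 6.1
ee_pos: [0.512, 0.0415, 0.0542]
eef_rot: [0.998, -0.057, -0.004, 0.001]
ft_force: [-27.0, 1.6, 22.2]
width: 0.0005
```

```bash
python3 -c "
from h import *
st()"
```

```text
t 6.1 pos [0.512  0.0415 0.0542] local [-0.0505 -0.0006] yaw-P -0.0004 tz [-0.008 -0.001 -1.   ] q [ 0.38  0.33 -0.62  1.9   0.23  0.99 -2.03] F [-26.97   1.56  22.18] T [ 0.267  5.613 -0.057] w 0.0005
```

Request:
play_rows:
  moves:
    - [[-0.3, 0, 0], [0, 0, 0], 0]
    - [[-0.6, 0, 0], [0, 0, 0], 0]
    - [[-2, 0, 0], [0, 0, 0], 0]
    - [[-4, 0, 0], [0, 0, 0], 0]
    - [[-4, 0, 0], [0, 0, 0], 0]

```text
time: 6.72
ee_pos: [0.475, 0.0455, 0.0546]
eef_rot: [0.998, -0.057, 0.0, 0.0]
ft_force: [0.4, 0.4, -0.3]
width: 0.0006
```

```bash
python3 -c "
from h import *
st()
c=camera('wrist');save(c,'w3')
c=camera('top');save(c,'t3',(270,210,420,350),4)
c=camera('scene');save(c,'s3',(180,170,400,310),3.6)"
```

```text
t 6.72 pos [0.475  0.0455 0.0546] local [-0.0876 -0.0008] yaw-P -0.0007 tz [ 0.    -0.001 -1.   ] q [ 0.4   0.25 -0.65  2.    0.18  0.95 -2.02] F [ 0.45  0.38 -0.25] T [ 0.009  0.018 -0.012] w 0.0006
```

View pics/w3.png

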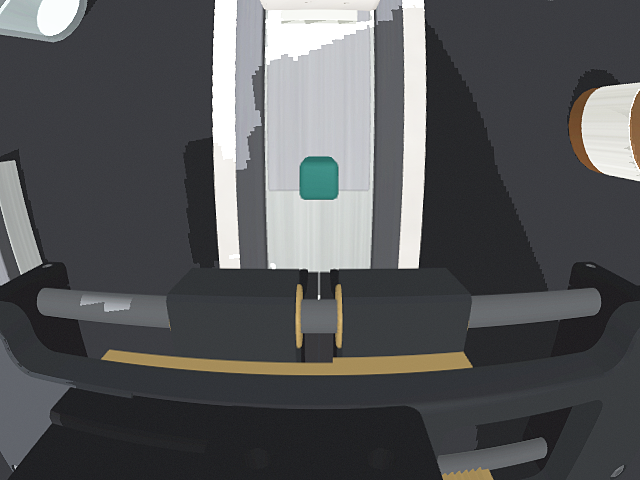

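View pics/t3.png

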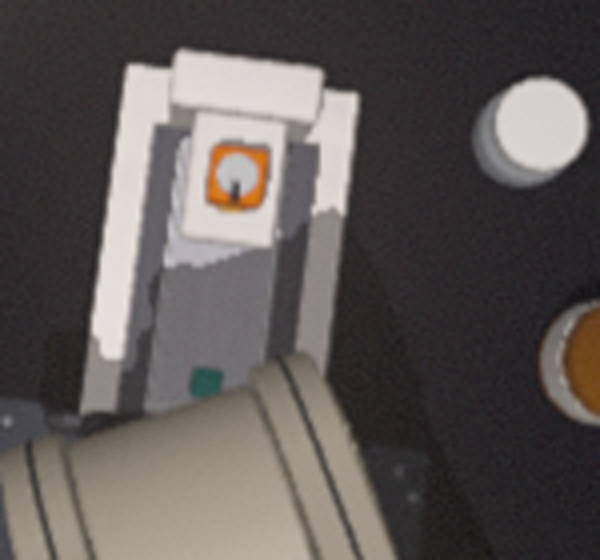

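View pics/s3.png

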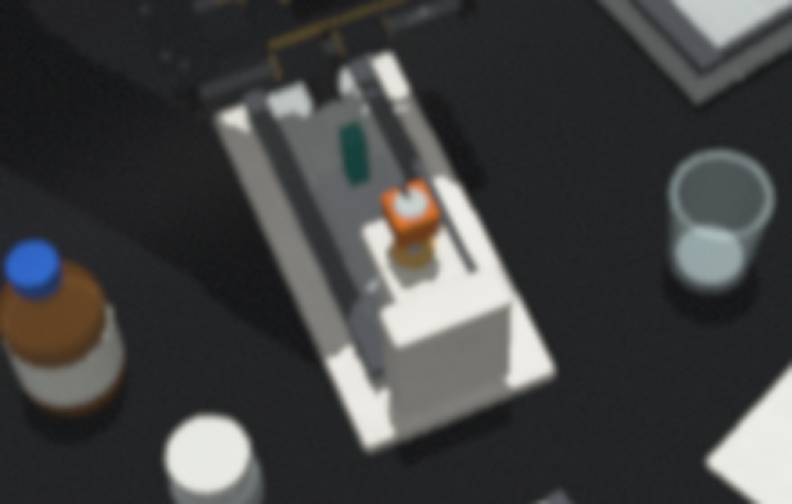

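Run:
```python
from h import *
c=camera('top');s=camera('scene')
def L(w):
    d=w[:2]-P[:2];ca,sa=np.cos(P[2]),np.sin(P[2]);return np.round([ca*d[0]+sa*d[1],-sa*d[0]+ca*d[1]],4)
for cam in(c,s):
    hsv=cv2.cvtColor(cam["frame"],cv2.COLOR_RGB2HSV)
    m=cv2.inRange(hsv,(75,100,30),(100,255,255))
    x0,y0,x1,y1=(300,270,340,330) if cam is c else (260,195,300,230)
    k=np.zeros_like(m);k[y0:y1,x0:x1]=m[y0:y1,x0:x1];ys,xs=np.nonzero(k)
    print(len(xs),xs.min(),xs.max(),ys.min(),ys.max(),xs.mean(),ys.mean(),L(atz(cam,(xs.mean(),ys.mean()),.08)))
    # predicted corners of the post top for home
    for x in(-.0385,-.0245):
        print([np.round(proj(cam,W((x,y,.086))),1) for y in(-.007,.007)],np.round(proj(cam,W((x,0,.036))),1))
```

```text
31 318 324 303 307 321.03225806451616 304.96774193548384 [-0.0315  0.0011]
[array([324.9, 309.3]), array([317.5, 308.3])] [320.6 308.7]
[array([325.9, 301.7]), array([318.4, 300.8])] [321.5 301.6]
80 275 281 205 220 278.025 212.425 [-0.0206 -0.0034]
[array([273. , 204.9]), array([279.2, 202.6])] [277.4 216.5]
[array([275.5, 210. ]), array([281.7, 207.7])] [279.9 221.5]
```

The post top measures at local x = -31.5 mm, which is exactly home. I'll make one lower, gentler push to confirm it.

Request:
play_rows:
  moves:
    - [[0, -0.05, 1.1], [0, 0, 0], 0]
    - [[1, -0.05, 1.1], [0, 0, 0], 0]
    - [[2.2, -0.05, 1.1], [0, 0, 0], 0]
    - [[3.1, -0.05, 1.1], [0, 0, 0], 0]
    - [[3.5, -0.05, 1.1], [0, 0, 0], 0]
    - [[3.7, -0.05, 1.1], [0, 0, 0], 0]
    - [[3.8, -0.05, 1.1], [0, 0, 0], 0]
    - [[3.9, -0.05, 1.1], [0, 0, 0], 0]

```text
time: 7.98
ee_pos: [0.5119, 0.042, 0.0432]
eef_rot: [0.998, -0.057, -0.003, 0.001]
ft_force: [-18.2, 1.1, 15.9]
width: 0.0003
```

Request:
play_rows:
  moves:
    - [[0.1, 0, 0], [0, 0, 0], 0]
    - [[0.15, 0, 0], [0, 0, 0], 0]

```text
time: 8.22
ee_pos: [0.5119, 0.042, 0.0432]
eef_rot: [0.998, -0.057, -0.004, 0.001]
ft_force: [-26.0, 0.7, 18.9]
width: 0.0006
```

```bash
python3 -c "
from h import *
st()"
```

```text
t 8.22 pos [0.5119 0.042  0.0432] local [-0.0506 -0.0001] yaw-P -0.0002 tz [-0.009 -0.002 -1.   ] q [ 0.37  0.35 -0.62  1.91  0.24  0.97 -2.04] F [-25.95   0.68  18.88] T [ 0.22   4.948 -0.099] w 0.0006
```

The stop is at the same place (-50.6 mm) with 26 N, so the carrier is home. Next I retreat, rise and go to above the knob.

Request:
play_rows:
  moves:
    - [[-0.8, 0, 0], [0, 0, 0], 0]
    - [[-1.5, 0, -2], [0, 0, 0], 0]
    - [[-1.5, 0, -8], [0, 0, 0], 0]
    - [[-1.5, 0, -14], [0, 0, -0.15], 3]
    - [[1, 0, -15.5], [0, 0, -0.33], 6]
    - [[4, 0, -15.5], [0, 0, -0.5], 6]
    - [[6, 0, -15.5], [0, 0, -0.68], 6]
    - [[8, 0, -15.5], [0, 0, -0.85], 6]

```text
time: 9.22
ee_pos: [0.5966, 0.0322, 0.1986]
eef_rot: [0.932, 0.362, 0.0, 0.0]
ft_force: [-0.7, 0.3, -0.8]
width: 0.0426
```

Request:
play_rows:
  moves:
    - [[0, 0, 0], [0, 0, -0.17], 6]
    - [[0, 0, 0], [0, 0, -0.34], 6]
    - [[0, 0, 0], [0, 0, -0.5], 6]
    - [[0, 0, 0], [0, 0, -0.67], 6]
    - [[0, 0, 0], [0, 0, -0.72], 6]
    - [[0, 0, 0], [0, 0, -0.72], 6]

```text
time: 9.98
ee_pos: [0.5959, 0.0323, 0.1985]
eef_rot: [0.747, 0.665, 0.0, 0.0]
ft_force: [-0.3, 0.1, 0.8]
width: 0.0599
```

Run:
```python
from h import *
st();goto(W((.06,0,.18)),P[2]+np.pi/2)
c=camera('wrist');save(c,'w4')
print([ (r['at'],r['conf']) for r in recognise(c,'knob')])
c=camera('top');save(c,'t4')
```

```text
t 9.97 pos [0.5959 0.0323 0.1985] local [ 0.0339 -0.0003] yaw-P 1.5682 tz [ 0. -0. -1.] q [ 0.53  0.4  -0.85  1.54  0.31  1.34 -0.46] F [-0.31  0.11  0.76] T [-0.033 -0.142 -0.017] w 0.0599
shift cm [0.04 2.61 1.86] rotvec [ 0.     0.    -0.003]
[([356.4, 250.2], 0.77)]
```

View pics/w4.png

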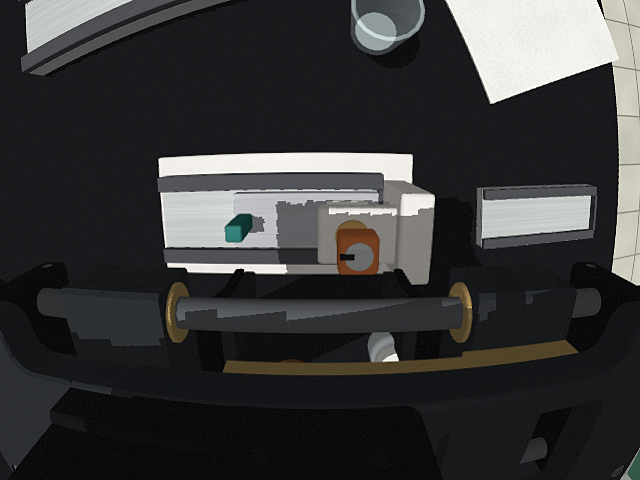

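The wrist view shows the knob top at (358,256), with the disc and its black mark pointing to the open end. I'll work out its position from this fisheye ray.

```bash
cat >> h.py <<'E'
def wray(c,px):
    K=np.array(c["intrinsics"]);T=np.array(c["camera_from_world"])
    d=(np.array(px)-K[:2,2])/K[0,0];r=np.hypot(*d);v=np.array([np.sin(r)*d[0]/r,np.sin(r)*d[1]/r,np.cos(r)])
    return -T[:3,:3].T@T[:3,3],T[:3,:3].T@v
def watz(c,px,z):
    o,d=wray(c,px);return o+d*(z-o[2])/d[2]
def L(w):
    d=w[:2]-P[:2];ca,sa=np.cos(P[2]),np.sin(P[2]);return np.round([ca*d[0]+sa*d[1],-sa*d[0]+ca*d[1]],4)
E
python3 - <<'E'
from h import *
c=camera('wrist');save(c,'w4c',(300,200,440,300),5)
w=watz(c,(358,257),.142);print(w,L(w)); print(L(watz(c,(240,221),.086)))
E
```

```text
[0.62094878 0.02702644 0.142     ] [ 0.0594 -0.0027]
[-0.0251  0.0084]
```

View pics/w4c.png

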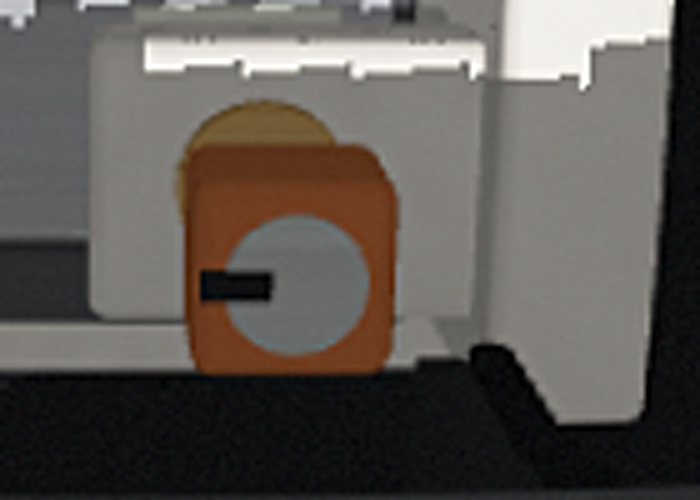

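Request:
play_rows:
  moves:
    - [[-0.1, 2.56, 0], [0, 0, 0], 6]
    - [[-0.1, 2.56, 2.5], [0, 0, 0], 6]
    - [[-0.1, 2.56, 5.5], [0, 0, 0], 6]
    - [[-0.1, 2.56, 8], [0, 0, 0], 6]
    - [[-0.1, 2.56, 8.6], [0, 0, 0], 6]
    - [[-0.1, 2.56, 8.6], [0, 0, 0], 6]

```text
time: 10.92
ee_pos: [0.6213, 0.0285, 0.113]
eef_rot: [0.747, 0.665, 0.0, 0.0]
ft_force: [0.2, 0.3, 0.7]
width: 0.0601
```

Run:
```python
from h import *
st()
c=camera('wrist');save(c,'w5')
c=camera('scene');save(c,'s5',(180,120,400,310),3)
```

```text
t 10.93 pos [0.6213 0.0285 0.113 ] local [ 0.0596 -0.0012] yaw-P 1.5685 tz [ 0.  0. -1.] q [ 0.48  0.53 -0.8   1.57  0.4   1.21 -0.51] F [0.22 0.29 0.68] T [-0.078 -0.123  0.024] w 0.0601
```

View pics/w5.png

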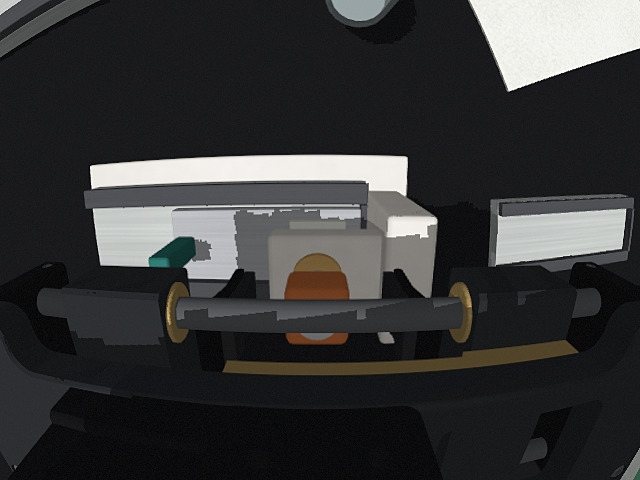

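View pics/s5.png

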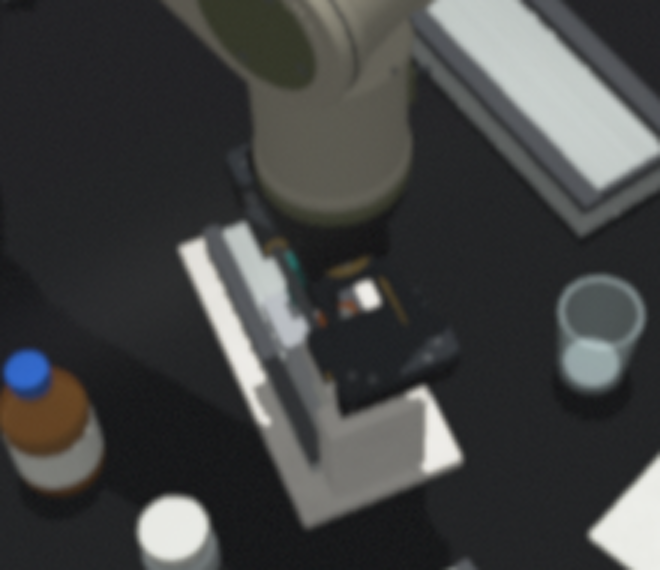

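The knob at (317,310) sits between the fingers at (243,290) and (400,290), near enough centred. I'll close on it.

Request:
play_rows:
  moves:
    - [[0, 0, 0], [0, 0, 0], 4]
    - [[0, 0, 0], [0, 0, 0], 2.4]
    - [[0, 0, 0], [0, 0, 0], 2]
    - [[0, 0, 0], [0, 0, 0], 2]
    - [[0, 0, 0], [0, 0, 0], 2]
    - [[0, 0, 0], [0, 0, 0], 2]
  grip_force: 35

```text
time: 11.78
ee_pos: [0.621, 0.0285, 0.1126]
eef_rot: [0.747, 0.665, -0.0, -0.0]
ft_force: [-3.2, 0.5, 2.4]
width: 0.0257
```

Run:
```python
from h import *
st()
```

```text
t 11.78 pos [0.621  0.0285 0.1126] local [ 0.0593 -0.0012] yaw-P 1.5689 tz [-0. -0. -1.] q [ 0.48  0.53 -0.8   1.57  0.4   1.21 -0.5 ] F [-3.21  0.45  2.37] T [-0.039  0.605  0.005] w 0.0257
```

Request:
play_rows:
  moves:
    - [[0, -0.06, 0.04], [0, 0, 0.157], 2]
    - [[0, -0.06, 0.08], [0, 0, 0.314], 2]
    - [[0, -0.06, 0.12], [0, 0, 0.471], 2]
    - [[0, -0.06, 0.16], [0, 0, 0.628], 2]
    - [[0, -0.06, 0.2], [0, 0, 0.785], 2]

```text
time: 12.4
ee_pos: [0.6207, 0.0284, 0.1106]
eef_rot: [0.945, 0.327, 0.0, 0.0]
ft_force: [-0.6, 0.3, 0.9]
width: 0.0257
```

```bash
cat >> h.py <<'E'
def avg(n=8):
    st();t=[]
    for i in range(n):
        camera('wrist');s=read_state();t.append(np.r_[s['ft_force'],s['torque']])
    t=np.array(t);print("avgF",np.round(t.mean(0)[:3],2),"avgT",np.round(t.mean(0)[3:],4),"sdTz",round(t[:,5].std(),4))
E
python3 -c "
from h import *
avg()"
```

```text
t 12.4 pos [0.6207 0.0284 0.1106] local [ 0.0591 -0.0013] yaw-P 0.7787 tz [ 0. -0. -1.] q [ 0.38  0.49 -0.65  1.58  0.31  1.18 -1.24] F [-0.65  0.32  0.89] T [-0.149  0.134  0.036] w 0.0257
avgF [-0.36 -0.62  1.45] avgT [-0.1594  0.0758 -0.0313] sdTz 0.0304
```

Request:
play_rows:
  moves:
    - [[0, 0, 0.04], [0, 0, 0.157], 2]
    - [[0, 0, 0.08], [0, 0, 0.314], 2]
    - [[0, 0, 0.12], [0, 0, 0.471], 2]
    - [[0, 0, 0.16], [0, 0, 0.628], 2]
    - [[0, 0, 0.2], [0, 0, 0.785], 2]

```text
time: 13.42
ee_pos: [0.6206, 0.0285, 0.1086]
eef_rot: [0.998, -0.059, 0.0, 0.0]
ft_force: [-0.9, -1.1, 2.2]
width: 0.0256
```

```bash
sed -i "s/t.append(np.r_\[s\['ft_force'\],s\['torque'\]\])/t.append(np.r_[s['ft_force'],s['torque'],s['joint_torque'][6]])/; s/avgT\",np.round(t.mean(0)\[3:\],4)/avgT\",np.round(t.mean(0)[3:],4),t[:,6].round(3)/" h.py; python3 -c "
from h import *
avg()"
```

```text
t 13.43 pos [0.6206 0.0285 0.1086] local [ 0.0589 -0.0013] yaw-P -0.0051 tz [ 0. -0. -1.] q [ 0.28  0.46 -0.51  1.58  0.24  1.16 -1.97] F [-0.93 -1.14  2.16] T [-0.176  0.306  0.05 ] w 0.0256
avgF [-0.77 -0.53  2.02] avgT [-0.1783  0.2709 -0.0252 -0.1819] [ 1.919 -2.173 -1.015 -0.3   -0.023  0.051  0.053  0.033] sdTz 0.0529
```

Request:
play_rows:
  moves:
    - [[0, 0, 0], [0, 0, 0], 4]
    - [[0, 0, 0], [0, 0, 0], 6]
    - [[0, 0, 0], [0, 0, -0.17], 6]
    - [[0, 0, 0], [0, 0, -0.35], 6]
    - [[0, 0, 0], [0, 0, -0.52], 6]
    - [[0, 0, 0], [0, 0, -0.7], 6]
    - [[0, 0, 0], [0, 0, -0.87], 6]
    - [[0, 0, 0], [0, 0, -1.05], 6]

```text
time: 14.82
ee_pos: [0.6206, 0.0285, 0.1084]
eef_rot: [0.891, 0.454, -0.0, -0.0]
ft_force: [0.1, -0.3, 0.4]
width: 0.0606
```

Request:
play_rows:
  moves:
    - [[0, 0, 0], [0, 0, -0.17], 6]
    - [[0, 0, 0], [0, 0, -0.35], 6]
    - [[0, 0, 0], [0, 0, -0.52], 6]
    - [[0, 0, 0], [0, 0, -0.7], 6]
    - [[0, 0, 0], [0, 0, -0.87], 6]
    - [[0, 0, 0], [0, 0, -1.05], 6]

```text
time: 15.58
ee_pos: [0.6206, 0.0285, 0.1084]
eef_rot: [0.544, 0.839, 0.0, 0.0]
ft_force: [-0.7, 0.4, 0.3]
width: 0.0606
```

Request:
play_rows:
  moves:
    - [[0, 0, 0], [0, 0, -0.17], 6]
    - [[0, 0, 0], [0, 0, -0.35], 6]
    - [[0, 0, 0], [0, 0, -0.52], 6]
    - [[0, 0, 0], [0, 0, -0.7], 6]
    - [[0, 0, 0], [0, 0, -0.87], 6]
    - [[0, 0, 0], [0, 0, -1.04], 6]
    - [[0, 0, 0], [0, 0, -1.04], 6]

```text
time: 16.45
ee_pos: [0.6205, 0.0284, 0.1083]
eef_rot: [0.058, 0.998, 0.0, -0.0]
ft_force: [-0.4, 0.1, 0.0]
width: 0.0599
```

```bash
python3 -c "
from h import *
st()
c=camera('top');save(c,'t6',(250,190,410,350),3.7)
c=camera('wrist');save(c,'w6')"
```

```text
t 16.45 pos [0.6205 0.0284 0.1083] local [ 0.0589 -0.0013] yaw-P 3.1378 tz [-0.     0.001 -1.   ] q [ 0.66  0.66 -1.09  1.56  0.6   1.28  0.94] F [-0.44  0.12  0.01] T [ 0.099 -0.154  0.011] w 0.0599
```

View pics/w6.png

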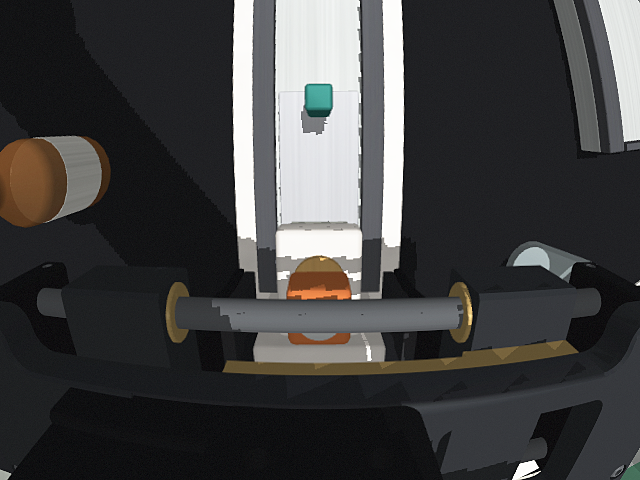

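The knob at (319,310) is square to the jaws. I'll regrip.

Request:
play_rows:
  moves:
    - [[0, 0, 0], [0, 0, 0], 4]
    - [[0, 0, 0], [0, 0, 0], 2.4]
    - [[0, 0, 0], [0, 0, 0], 2]
    - [[0, 0, 0], [0, 0, 0], 2]
    - [[0, 0, 0], [0, 0, 0], 2]
    - [[0, 0, 0], [0, 0, 0], 2]
  grip_force: 40

```text
time: 17.3
ee_pos: [0.6206, 0.0285, 0.1086]
eef_rot: [0.058, 0.998, -0.0, 0.0]
ft_force: [0.3, -0.7, -0.5]
width: 0.0255
```

```bash
python3 -c "
from h import *
avg(5)"
```

```text
t 17.3 pos [0.6206 0.0285 0.1086] local [ 0.0589 -0.0012] yaw-P 3.1388 tz [ 0. -0. -1.] q [ 0.66  0.66 -1.09  1.56  0.6   1.28  0.94] F [ 0.34 -0.75 -0.48] T [ 0.191 -0.17  -0.034] w 0.0255
avgF [ 0.01 -0.25  0.58] avgT [ 0.159  -0.1315  0.0419 -0.0305] [-0.031 -0.031 -0.03  -0.03  -0.03 ] sdTz 0.018
```

Request:
play_rows:
  moves:
    - [[0, 0, 0.04], [0, 0, 0.15], 2]
    - [[0, 0, 0.08], [0, 0, 0.3], 2]
    - [[0, 0, 0.11], [0, 0, 0.45], 2]
    - [[0, 0, 0.15], [0, 0, 0.6], 2]
    - [[0, 0, 0.15], [0, 0, 0.6], 2]

```text
time: 18.18
ee_pos: [0.6206, 0.0285, 0.1071]
eef_rot: [0.35, 0.937, -0.0, 0.0]
ft_force: [0.1, 1.1, -0.1]
width: 0.0253
```

```bash
python3 -c "
from h import *
avg(5)"
```

```text
t 18.18 pos [0.6206 0.0285 0.1071] local [ 0.0589 -0.0012] yaw-P 2.5397 tz [ 0. -0. -1.] q [ 0.59  0.61 -0.97  1.57  0.52  1.25  0.39] F [ 0.08  1.09 -0.14] T [ 0.162 -0.183 -0.011] w 0.0253
avgF [0.18 0.62 0.5 ] avgT [ 0.1298 -0.1718 -0.0145 -0.1265] [-0.571 -0.14   0.009  0.039  0.031] sdTz 0.039
```

Request:
play_rows:
  moves:
    - [[0, 0, 0.04], [0, 0, 0.15], 2]
    - [[0, 0, 0.08], [0, 0, 0.3], 2]
    - [[0, 0, 0.1], [0, 0, 0.4], 2]
    - [[0, 0, 0.1], [0, 0, 0.4], 2]

```text
time: 18.92
ee_pos: [0.6206, 0.0285, 0.1061]
eef_rot: [0.529, 0.849, -0.0, 0.0]
ft_force: [0.5, 0.6, -0.1]
width: 0.0257
```

```bash
python3 -c "
from h import *
avg(5)"
```

```text
t 18.93 pos [0.6206 0.0285 0.1061] local [ 0.0589 -0.0013] yaw-P 2.1405 tz [ 0. -0. -1.] q [ 0.55  0.58 -0.9   1.57  0.47  1.22  0.02] F [ 0.5   0.58 -0.05] T [ 0.149 -0.158 -0.023] w 0.0257
avgF [0.14 0.58 0.64] avgT [ 0.1175 -0.1796 -0.023  -0.0712] [-0.363 -0.072  0.021  0.034  0.024] sdTz 0.0296
```

Add to h.py:
```python
def q(n=2):
    s=read_state();R=Ro.from_quat(s["eef_rot"]).as_matrix();r=[]
    y=float(np.arctan2(R[1,0],R[0,0])-P[2])
    th=np.pi/2+((np.pi-y+1)%(2*np.pi))-1
    r.append((round(s['joint_torque'][6],3),round(s['torque'][2],3)))
    for i in range(n):
        camera('wrist');s=read_state();r.append((round(float(s['joint_torque'][6]),3),round(float(s['torque'][2]),3)))
    print("t",round(s['time'],2),"knob",round(th,3),"z",round(s['ee_pos'][2],4),"q7",round(s['joint_positions'][6],3),"jt7,Tz",[(float(a),float(b)) for a,b in r],"F",np.round(s['ft_force'],1))
```

```text
(no output)
```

Request:
play_rows:
  moves:
    - [[0, 0, 0.01], [0, 0, 0.04], 2]
    - [[0, 0, 0.02], [0, 0, 0.08], 2]
    - [[0, 0, 0.03], [0, 0, 0.12], 2]
    - [[0, 0, 0.04], [0, 0, 0.16], 2]

```text
time: 19.68
ee_pos: [0.6206, 0.0285, 0.1057]
eef_rot: [0.597, 0.803, -0.0, 0.0]
ft_force: [0.8, 0.1, 1.4]
width: 0.0254
```

```bash
python3 -c "
from h import *
q(4)"
```

```text
t 19.88 knob 2.736 z 0.1057 q7 -0.128 jt7,Tz [(0.554, 0.086), (0.469, 0.023), (-0.525, -0.001), (-0.247, 0.019), (-0.076, -0.007)] F [-0.2  1.3  0.8]
```

Request:
play_rows:
  moves:
    - [[0, 0, 0.01], [0, 0, 0.03], 2]
    - [[0, 0, 0.01], [0, 0, 0.06], 2]
    - [[0, 0, 0.02], [0, 0, 0.09], 2]

```text
time: 20.25
ee_pos: [0.6206, 0.0285, 0.1054]
eef_rot: [0.632, 0.775, 0.0, 0.0]
ft_force: [0.2, 0.4, 1.6]
width: 0.0257
```

```bash
python3 -c "
from h import *
q(4)"
```

```text
t 20.45 knob 2.826 z 0.1054 q7 -0.212 jt7,Tz [(0.402, 0.076), (0.336, 0.062), (-0.401, -0.017), (-0.178, -0.031), (-0.051, -0.033)] F [0.8 0.3 0.1]
```

Request:
play_rows:
  moves:
    - [[0, 0, 0.01], [0, 0, 0.03], 2]
    - [[0, 0, 0.01], [0, 0, 0.06], 2]
    - [[0, 0, 0.02], [0, 0, 0.09], 2]
    - [[0, 0, 0.02], [0, 0, 0.09], 2]
    - [[0, 0, 0.02], [0, 0, 0.09], 2]
    - [[0, 0, 0.02], [0, 0, 0.09], 2]

```text
time: 21.2
ee_pos: [0.6206, 0.0285, 0.1052]
eef_rot: [0.665, 0.747, 0.0, 0.0]
ft_force: [0.2, -0.2, 0.0]
width: 0.0257
```

```bash
python3 -c "
from h import *
q(4)"
```

```text
t 21.4 knob 2.913 z 0.1052 q7 -0.295 jt7,Tz [(0.026, -0.038), (0.026, -0.055), (0.025, -0.031), (0.024, 0.014), (0.023, 0.066)] F [0.5 0.5 0.2]
```

Request:
play_rows:
  moves:
    - [[0, 0, 0.01], [0, 0, 0.03], 2]
    - [[0, 0, 0.02], [0, 0, 0.06], 2]
    - [[0, 0, 0.03], [0, 0, 0.09], 2]

```text
time: 21.78
ee_pos: [0.6206, 0.0285, 0.105]
eef_rot: [0.699, 0.715, -0.0, 0.0]
ft_force: [0.6, 0.7, 1.1]
width: 0.0254
```

```bash
python3 -c "
from h import *
q(1)"
```

```text
t 21.82 knob 3.006 z 0.105 q7 -0.381 jt7,Tz [(0.397, 0.031), (0.332, 0.053)] F [0.2 0.4 0.6]
```

Request:
play_rows:
  moves:
    - [[0, 0, 0], [0, 0, 0], 2]
    - [[0, 0, 0], [0, 0, 0], 2]

```text
time: 22.08
ee_pos: [0.6206, 0.0285, 0.105]
eef_rot: [0.698, 0.716, 0.0, 0.0]
ft_force: [-0.0, 0.1, 1.9]
width: 0.026
```

```bash
python3 -c "
from h import *
q(2)"
```

```text
t 22.18 knob 3.003 z 0.105 q7 -0.378 jt7,Tz [(0.02, -0.008), (0.026, 0.009), (0.027, -0.031)] F [1.2 0.3 1.6]
```

Request:
play_rows:
  moves:
    - [[0, 0, 0.01], [0, 0, 0.03], 2]
    - [[0, 0, 0.02], [0, 0, 0.06], 2]
    - [[0, 0, 0.02], [0, 0, 0.09], 2]

```text
time: 22.55
ee_pos: [0.6206, 0.0285, 0.1048]
eef_rot: [0.73, 0.683, 0.0, 0.0]
ft_force: [0.3, 0.9, 1.3]
width: 0.0257
```

```bash
python3 -c "
from h import *
q(5)"
```

```text
t 22.8 knob 3.096 z 0.1048 q7 -0.461 jt7,Tz [(0.396, 0.07), (0.332, 0.067), (-0.405, 0.03), (-0.18, -0.043), (-0.053, -0.035), (-0.0, -0.035)] F [0.6 0.5 2. ]
```

Request:
play_rows:
  moves:
    - [[0, 0, 0.01], [0, 0, 0.03], 2]
    - [[0, 0, 0.02], [0, 0, 0.06], 2]
    - [[0, 0, 0.02], [0, 0, 0.09], 2]

```text
time: 23.18
ee_pos: [0.6206, 0.0285, 0.1045]
eef_rot: [0.76, 0.649, -0.0, 0.0]
ft_force: [0.7, 0.6, 2.2]
width: 0.0256
```

```bash
python3 -c "
from h import *
q(5)"
```

```text
t 23.43 knob 3.186 z 0.1045 q7 -0.544 jt7,Tz [(0.396, 0.082), (0.331, 0.035), (-0.406, 0.023), (-0.181, -0.021), (-0.054, -0.03), (-0.002, -0.057)] F [0.2 1.1 1.6]
```

Request:
play_rows:
  moves:
    - [[0, 0, 0.01], [0, 0, 0.03], 2]
    - [[0, 0, 0.02], [0, 0, 0.06], 2]
    - [[0, 0, 0.02], [0, 0, 0.09], 2]

```text
time: 23.8
ee_pos: [0.6206, 0.0285, 0.1043]
eef_rot: [0.789, 0.615, -0.0, 0.0]
ft_force: [1.7, 0.6, 1.1]
width: 0.026
```

```bash
python3 -c "
from h import *
q(5)"
```

```text
t 24.05 knob 3.276 z 0.1043 q7 -0.628 jt7,Tz [(0.394, 0.075), (0.33, 0.023), (-0.408, 0.007), (-0.184, -0.052), (-0.056, -0.019), (-0.004, -0.041)] F [0.5 0.8 0.6]
```

Request:
play_rows:
  moves:
    - [[0, 0, 0.01], [0, 0, 0.03], 2]
    - [[0, 0, 0.02], [0, 0, 0.06], 2]
    - [[0, 0, 0.02], [0, 0, 0.09], 2]

```text
time: 24.42
ee_pos: [0.6206, 0.0285, 0.1041]
eef_rot: [0.816, 0.578, 0.0, 0.0]
ft_force: [0.5, 0.4, 1.7]
width: 0.0254
```

```bash
python3 -c "
from h import *
q(5)"
```

```text
t 24.68 knob 3.366 z 0.1041 q7 -0.711 jt7,Tz [(0.392, 0.092), (0.328, 0.029), (-0.411, 0.014), (-0.186, -0.012), (-0.059, 0.039), (-0.006, -0.005)] F [0.9 0.8 1.4]
```

Request:
play_rows:
  moves:
    - [[0, 0, 0.01], [0, 0, 0.03], 2]
    - [[0, 0, 0.02], [0, 0, 0.06], 2]
    - [[0, 0, 0.02], [0, 0, 0.09], 2]

```text
time: 25.05
ee_pos: [0.6206, 0.0285, 0.1039]
eef_rot: [0.841, 0.541, -0.0, 0.0]
ft_force: [0.8, 1.0, 0.8]
width: 0.0253
```

```bash
python3 -c "
from h import *
q(5)"
```

```text
t 25.3 knob 3.456 z 0.1039 q7 -0.795 jt7,Tz [(0.39, 0.143), (0.326, 0.058), (-0.414, -0.038), (-0.189, -0.049), (-0.062, -0.051), (-0.009, -0.002)] F [0.8 0.9 0.8]
```

Request:
play_rows:
  moves:
    - [[0, 0, 0.01], [0, 0, 0.03], 2]
    - [[0, 0, 0.02], [0, 0, 0.06], 2]
    - [[0, 0, 0.02], [0, 0, 0.09], 2]

```text
time: 25.68
ee_pos: [0.6205, 0.0285, 0.1037]
eef_rot: [0.864, 0.503, -0.0, 0.0]
ft_force: [1.1, 1.0, -0.5]
width: 0.0254
```

```bash
python3 -c "
from h import *
q(5)"
```

```text
t 25.93 knob 3.546 z 0.1037 q7 -0.878 jt7,Tz [(0.387, 0.118), (0.323, 0.053), (-0.417, -0.037), (-0.193, 0.007), (-0.065, 0.003), (-0.012, -0.051)] F [ 0.7  0.1 -0.8]
```

Request:
play_rows:
  moves:
    - [[0, 0, 0.01], [0, 0, 0.03], 2]
    - [[0, 0, 0.02], [0, 0, 0.06], 2]
    - [[0, 0, 0.02], [0, 0, 0.09], 2]

```text
time: 26.3
ee_pos: [0.6205, 0.0285, 0.1035]
eef_rot: [0.886, 0.463, -0.0, 0.0]
ft_force: [0.9, 0.4, -1.6]
width: 0.0254
```

```bash
python3 -c "
from h import *
q(5)"
```

```text
t 26.55 knob 3.636 z 0.1035 q7 -0.962 jt7,Tz [(0.385, 0.067), (0.32, 0.04), (-0.421, -0.048), (-0.196, 0.047), (-0.068, -0.055), (-0.015, -0.046)] F [ 1.   0.8 -0.5]
```

Request:
play_rows:
  moves:
    - [[0, 0, 0.01], [0, 0, 0.03], 2]
    - [[0, 0, 0.02], [0, 0, 0.06], 2]
    - [[0, 0, 0.02], [0, 0, 0.09], 2]

```text
time: 26.92
ee_pos: [0.6205, 0.0285, 0.1033]
eef_rot: [0.906, 0.423, -0.0, 0.0]
ft_force: [1.8, 0.8, -2.4]
width: 0.0257
```

```bash
python3 -c "
from h import *
q(5)"
```

```text
t 27.18 knob 3.726 z 0.1033 q7 -1.046 jt7,Tz [(0.382, 0.064), (0.317, 0.055), (-0.425, -0.011), (-0.199, 0.02), (-0.072, 0.004), (-0.019, -0.02)] F [ 2.   1.  -1.3]
```

Request:
play_rows:
  moves:
    - [[0, 0, 0.02], [0, 0, 0.03], 2]
    - [[0, 0, 0.03], [0, 0, 0.06], 2]
    - [[0, 0, 0.04], [0, 0, 0.09], 2]

```text
time: 27.55
ee_pos: [0.6206, 0.0285, 0.103]
eef_rot: [0.924, 0.382, -0.0, 0.0]
ft_force: [0.4, 0.2, 0.2]
width: 0.0257
```

```bash
python3 -c "
from h import *
q(5)"
```

```text
t 27.8 knob 3.816 z 0.103 q7 -1.13 jt7,Tz [(0.386, 0.064), (0.321, 0.035), (-0.423, -0.027), (-0.197, -0.041), (-0.069, 0.029), (-0.016, -0.016)] F [0.5 0.4 0.9]
```

Request:
play_rows:
  moves:
    - [[0, 0, 0.01], [0, 0, 0.03], 2]
    - [[0, 0, 0.02], [0, 0, 0.06], 2]
    - [[0, 0, 0.02], [0, 0, 0.09], 2]

```text
time: 28.18
ee_pos: [0.6206, 0.0285, 0.1028]
eef_rot: [0.94, 0.34, 0.0, 0.0]
ft_force: [0.7, 1.2, 0.0]
width: 0.0254
```

```bash
python3 -c "
from h import *
q(5)"
```

```text
t 28.43 knob 3.906 z 0.1028 q7 -1.213 jt7,Tz [(0.383, 0.069), (0.317, 0.073), (-0.426, 0.005), (-0.2, -0.039), (-0.072, -0.05), (-0.019, 0.007)] F [1.  0.4 1.6]
```

Request:
play_rows:
  moves:
    - [[0, 0, 0.01], [0, 0, 0.03], 2]
    - [[0, 0, 0.02], [0, 0, 0.06], 2]
    - [[0, 0, 0.03], [0, 0, 0.09], 2]

```text
time: 28.8
ee_pos: [0.6207, 0.0285, 0.1026]
eef_rot: [0.955, 0.297, 0.0, 0.0]
ft_force: [0.1, 0.9, 2.8]
width: 0.0255
```

```bash
python3 -c "
from h import *
q(5)"
```

```text
t 29.05 knob 3.996 z 0.1026 q7 -1.298 jt7,Tz [(0.367, 0.043), (0.301, 0.102), (-0.444, -0.043), (-0.218, -0.037), (-0.089, 0.045), (-0.036, 0.002)] F [-0.8 -1.   4.1]
```

Request:
play_rows:
  moves:
    - [[0, 0, 0.01], [0, 0, 0.03], 2]
    - [[0, 0, 0.02], [0, 0, 0.06], 2]
    - [[0, 0, 0.02], [0, 0, 0.09], 2]

```text
time: 29.42
ee_pos: [0.6207, 0.0285, 0.1025]
eef_rot: [0.967, 0.254, 0.0, 0.0]
ft_force: [-0.1, 0.2, 4.5]
width: 0.0253
```

```bash
python3 -c "
from h import *
q(5)"
```

```text
t 29.68 knob 4.085 z 0.1025 q7 -1.383 jt7,Tz [(0.348, 0.097), (0.176, 0.078), (-0.429, 0.08), (-0.168, 0.034), (-0.062, 0.002), (-0.036, 0.017)] F [-0.2  0.3  5.3]
```

The torque trend broke at about 3.95, and Fz is rising. I'll check the static state and look.

Request:
play_rows:
  moves:
    - [[0, 0, 0], [0, 0, 0], 2]
    - [[0, 0, 0], [0, 0, 0], 2]
  grip_force: 50

```text
time: 29.92
ee_pos: [0.6207, 0.0285, 0.1025]
eef_rot: [0.967, 0.255, 0.0, 0.0]
ft_force: [-0.9, 0.4, 5.9]
width: 0.0255
```

```bash
python3 -c "
from h import *
avg(8)
c=camera('wrist');save(c,'w7',(160,200,480,400),2.5)
c=camera('scene');save(c,'s7',(220,150,360,290),4)"
```

```text
t 29.93 pos [0.6207 0.0285 0.1025] local [ 0.059  -0.0013] yaw-P 0.6277 tz [ 0. -0. -1.] q [ 0.35  0.49 -0.62  1.59  0.3   1.16 -1.38] F [-0.91  0.36  5.93] T [0.065 0.172 0.001] w 0.0255
avgF [-0.81  0.23  4.94] avgT [ 0.0976  0.1659  0.0627 -0.0297] [-0.03 -0.03 -0.03 -0.03 -0.03 -0.03 -0.03 -0.03] sdTz 0.0276
```

View pics/w7.png

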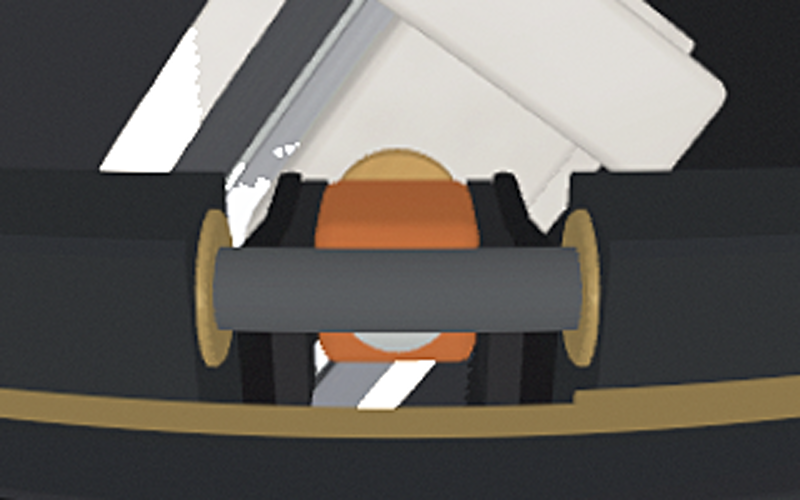

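View pics/s7.png

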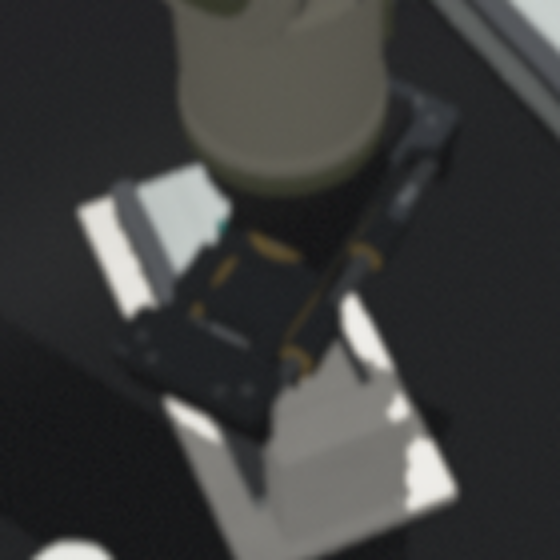

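Request:
play_rows:
  moves:
    - [[0, 0, 0], [0, 0, 0.03], 2]
    - [[0, 0, 0.01], [0, 0, 0.06], 2]

```text
time: 30.68
ee_pos: [0.6207, 0.0285, 0.1024]
eef_rot: [0.974, 0.225, 0.0, 0.0]
ft_force: [-1.9, 1.2, 6.9]
width: 0.0256
```

```bash
python3 -c "
from h import *
q(5)
avg(10)"
```

```text
t 30.93 knob 4.146 z 0.1024 q7 -1.439 jt7,Tz [(0.349, 0.149), (0.167, 0.128), (-0.442, 0.102), (-0.181, 0.052), (-0.076, 0.017), (-0.05, 0.065)] F [-0.9 -0.4  5.8]
t 30.93 pos [0.6207 0.0286 0.1024] local [ 0.059  -0.0012] yaw-P 0.5677 tz [ 0. -0. -1.] q [ 0.35  0.49 -0.61  1.59  0.29  1.16 -1.44] F [-0.89 -0.36  5.82] T [0.098 0.187 0.065] w 0.0254
avgF [-0.66  0.33  5.65] avgT [ 0.0958  0.1857  0.0399 -0.0431] [-0.044 -0.043 -0.043 -0.043 -0.043 -0.043 -0.043 -0.043 -0.043 -0.043] sdTz 0.024
```

Turning torque is now about 0.13 N m, which puts the pad at roughly 32–35 N, inside the solid zone (kink at about 3.95). I'll back off a quarter turn.

Request:
play_rows:
  moves:
    - [[0, 0, -0.08], [0, 0, -0.17], 2]
    - [[0, 0, -0.12], [0, 0, -0.34], 2]
    - [[0, 0, -0.16], [0, 0, -0.51], 2]
    - [[0, 0, -0.21], [0, 0, -0.68], 2]
    - [[0, 0, -0.25], [0, 0, -0.85], 2]
    - [[0, 0, -0.29], [0, 0, -1.02], 2]
    - [[0, 0, -0.34], [0, 0, -1.19], 2]
    - [[0, 0, -0.38], [0, 0, -1.36], 2]

```text
time: 32.42
ee_pos: [0.6206, 0.0285, 0.1056]
eef_rot: [0.614, 0.79, 0.0, -0.0]
ft_force: [1.9, 0.5, 0.1]
width: 0.0259
```

Request:
play_rows:
  moves:
    - [[0, 0, -0.04], [0, 0, -0.14], 2]
    - [[0, 0, -0.06], [0, 0, -0.21], 2]
    - [[0, 0, -0.06], [0, 0, -0.21], 2]
    - [[0, 0, -0.06], [0, 0, -0.21], 2]

```text
time: 32.92
ee_pos: [0.6205, 0.0285, 0.1061]
eef_rot: [0.53, 0.848, -0.0, -0.0]
ft_force: [2.2, 0.9, -2.2]
width: 0.0257
```

```bash
python3 -c "
from h import *
q(1)
avg(6)"
```

```text
t 32.98 knob 2.576 z 0.1061 q7 0.018 jt7,Tz [(-0.036, 0.048), (-0.065, 0.077)] F [ 2.6  1.  -2.7]
t 32.98 pos [0.6205 0.0285 0.1061] local [ 0.0588 -0.0013] yaw-P 2.1373 tz [-0. -0. -1.] q [ 0.54  0.57 -0.9   1.57  0.47  1.22  0.02] F [ 2.63  1.   -2.75] T [ 0.253 -0.7    0.077] w 0.0258
avgF [ 2.83  1.22 -4.84] avgT [ 0.3304 -0.805   0.0334 -0.0372] [-0.062 -0.051 -0.04  -0.03  -0.022 -0.016] sdTz 0.0437
```

Request:
play_rows:
  moves:
    - [[0, 0, 0.03], [0, 0, 0], 2]
    - [[0, 0, 0.03], [0, 0, 0], 3.5]
    - [[0, 0, 0.03], [0, 0, 0], 5]
    - [[0, 0, 0.03], [0, 0, 0], 6]
    - [[0, 0, -3], [0, 0, 0], 6]
    - [[0, 0, -7], [0, 0, 0], 6]
    - [[0, 0, -9.5], [0, 0, 0], 6]
    - [[0, 0, -9.5], [0, 0, 0], 6]

```text
time: 34.28
ee_pos: [0.6215, 0.0288, 0.2037]
eef_rot: [0.529, 0.848, 0.001, 0.001]
ft_force: [0.3, 0.8, -1.2]
width: 0.0598
```

```bash
python3 -c "
from h import *
st();goto(W((-.13,0.0,.2)),P[2]+1.57)
c=camera('wrist');save(c,'w8')
c=camera('wrist');save(c,'w8c',(200,190,440,340),3.3)"
```

```text
t 34.27 pos [0.6215 0.0288 0.2037] local [ 0.0598 -0.0008] yaw-P 2.1388 tz [ 0.003 -0.    -1.   ] q [ 0.57  0.49 -0.94  1.46  0.4   1.39  0.07] F [ 0.32  0.82 -1.2 ] T [-0.001 -0.158  0.002] w 0.0598
shift cm [ 10.28 -15.95   0.3 ] rotvec [0.003 0.001 0.569]
```

View pics/w8.png

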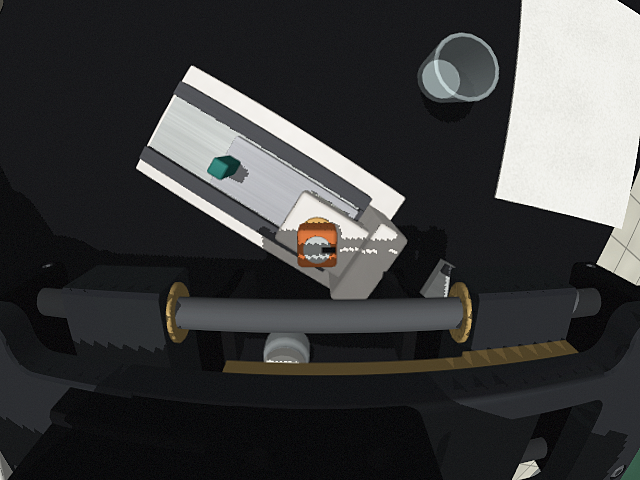

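The wrist view shows the knob at (318,245) still square to the gripper, with its mark to the right. That agrees with about 2.57 rad. I'll move clear and check the carrier.

```bash
python3 -c "
from h import *
goto((.45,-.25,.26),1.2)"
```

```text
shift cm [-17.52 -27.54  -5.88] rotvec [-0.     0.     0.826]
```

Request:
play_rows:
  moves:
    - [[0, 0, -4], [0, 0, 0], 6]
    - [[-2.5, -4, -6], [0, 0, 0.1], 6]
    - [[-5.5, -8.6, -6], [0, 0, 0.2], 6]
    - [[-8.5, -13.4, -6], [0, 0, 0.3], 6]
    - [[-11.5, -18, -6], [0, 0, 0.4], 6]
    - [[-14.5, -22.8, -6], [0, 0, 0.5], 6]
    - [[-17.5, -27.5, -6], [0, 0, 0.6], 6]
    - [[-17.5, -27.5, -6], [0, 0, 0.6], 6]

```text
time: 35.38
ee_pos: [0.4472, -0.2541, 0.2601]
eef_rot: [0.76, 0.65, -0.001, -0.001]
ft_force: [0.6, 0.9, 1.0]
width: 0.0599
```

Run:
```python
from h import *
st()
c=camera('top');save(c,'t9');save(c,'t9c',(270,210,450,370),4)
s=camera('scene');save(s,'s9',(180,170,400,310),3.6)
hsv=cv2.cvtColor(c["frame"],cv2.COLOR_RGB2HSV);m=cv2.inRange(hsv,(75,100,30),(100,255,255))
k=np.zeros_like(m);k[270:345,300:345]=m[270:345,300:345];ys,xs=np.nonzero(k);print(len(xs),xs.mean(),ys.mean(),L(atz(c,(xs.mean(),ys.mean()),.082)))
for q_ in ["reagent","beaker","jar"]: print(q_,[(np.round(r["at"]),round(r["conf"],2)) for r in recognise(c,q_)])
```

```text
t 35.38 pos [ 0.4472 -0.2541  0.2601] local [-0.0815 -0.3016] yaw-P 1.5293 tz [-0.003 -0.    -1.   ] q [ 1.16  0.14 -0.79  1.66  0.1   1.39  0.2 ] F [0.57 0.9  0.96] T [-0.015 -0.078  0.021] w 0.0599
43 321.16279069767444 305.2093023255814 [-0.0319  0.0008]
reagent [(array([423., 305.]), 0.72)]
beaker [(array([235., 232.]), 0.63)]
jar [(array([404., 245.]), 0.83)]
```

View pics/t9c.png

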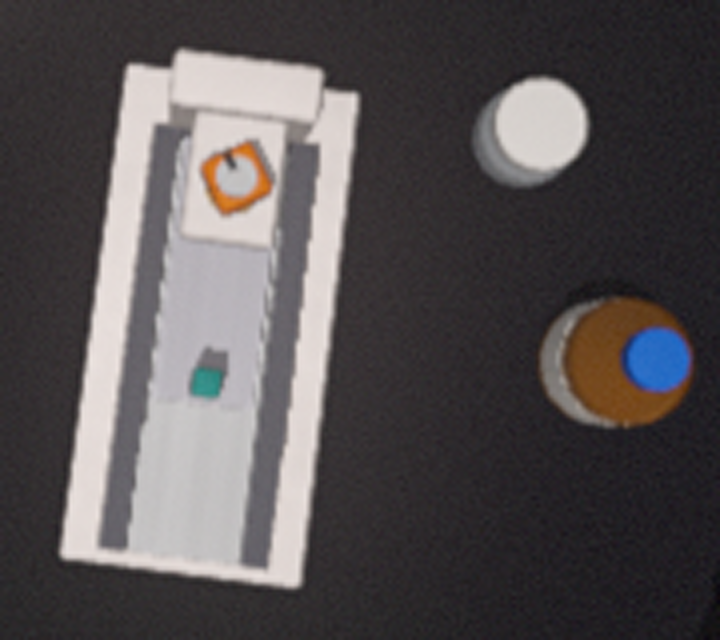

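View pics/s9.png

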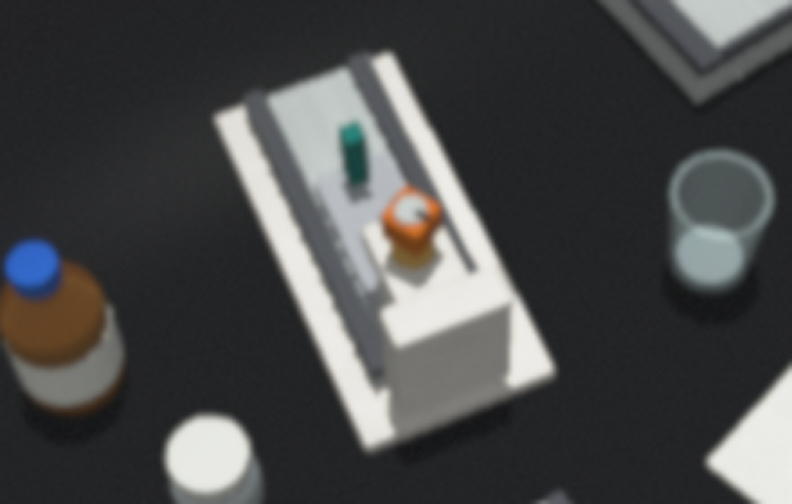

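The post is at (321.2,305.2), measuring -31.9 mm against -31.5 mm at home. The knob mark has turned about 148° clockwise from its start direction, and the bystanders sit at their starting pixels. I'm handing the job in.

```bash
python3 -c "
from bench import *
print(close_job())"
```

```text
the job is handed in; nothing more can be done
None
```

I did the whole job in about 35 s of the 72 s allowed and handed it in; no verdict was reported.

- **Carrier:** I pushed it by its post to the end stop twice, and it stopped at the same place both times, with 26–27 N at the wrist. In the last top view the post stands at x = -31.9 mm, against -31.5 mm for home, which is within measurement error.
- **Screw:** I turned the knob down with one regrip at a quarter turn. The torque trend broke at about 3.95 rad, so I took that as the plunger bottoming, and stopped at about 4.15 rad.
- **Pad force:** It was not measured directly. The turning torque of about 0.13 N m puts it at roughly 32–35 N. Taking the angle past the break at the nominal stiffness would give up to about 45 N. Both are within 20–50 N, but they do not quite agree.
- **Back-off:** I turned the screw back 1.57 rad to about 2.58 rad and let go. The wrist and top views both show the knob holding that angle, with the arm clear.
- **Bystanders:** The bottle, beaker and jar show no visible movement from where they started.

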